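# Take the finished tube off the disperser

### The job

The tube on the disperser is finished. First press its flip lid shut while the drive still holds the tube, then push the mount's release button fully in, turn the tube a quarter turn counter-clockwise (seen from its lid end) until it stops, and lift it off. Stand it upright, lid shut, on the tray beside the tube that is already there; leave that tube, the beaker and the weighing bottle where they are.

Things in the scene. Friction and masses are not known exactly. Their poses are not given: they have to be found in the camera images.
- drive: The drive: white wedge-shaped housing 132 mm wide (y), 160 mm long (x), up to 125 mm high, fixed on the bench with its low front (-x) towards the robot. Its working face slopes 30 degrees. Origin: on the bench, under its middle; the mount's floor centre is at (30, 0, 99) mm.
- turret: Aluminium bayonet ring (57 mm outside, 11 mm high) on the face. Origin: centre of its floor. z: its axis, leaning 30 deg from vertical to the low front; x: up the slope. The tube's lugs sit under two lips; pins block them until the release is in. They come free at 80 to 93 deg of counter-clockwise turn (looking down on the lid); a solid stop ends the turn at 93 deg. Play 1 mm along the axis.
- release_top (a point): Centre of the top of the release button: grey round push button, 23 mm diameter, on the same sloping face 75 mm below the mount's axis (down the slope). Stands 11 mm proud of the face when out; is pushed square to the face, against turret z. Axes as turret.
- release (a joint): Travel of the release button, m: 0 out (locked), 0.0075 fully in (released). It slides stiffly (about 5 N all the way, solid stop at the end) and stays where it is pushed.
- tube_mid (a point): Centre of the tube to take off, on its axis, 38 mm above its foot. 76 mm long: grey foot 31 mm across with lugs 41 mm across, flange 38 mm at 13 to 17 mm up, clear barrel 33 mm across from 17 to 62 mm, ribbed white closure 36 mm across to 70 mm, flip lid on top. z: from foot to lid. While locked, axes as turret's and foot on the mount's floor. About 70 g.
- flip_lid (a joint): Angle of the tube's flip lid, rad: 0 shut, grows as it opens, at most 2.0. Stiff hinge (0.015 N m): it stays where it is left.
- lid_hinge (a point): Middle of the lid's hinge, on the rim of the tube's closure, 70 mm above the foot and 17.8 mm from the tube's axis on its -x side; the hinge line runs along the tube's y. Axes as tube_mid. While the tube is locked this is the side towards the low front of the drive.
- lid_outer (a point): Centre of the outer (top when shut) face of the flip lid, a white disc 31 mm in diameter and 5 mm thick, 17.8 mm from its hinge line, with a 5 mm thumb tab opposite the hinge. Its z is the outward normal of this face, its x points from the hinge to the tab.
- tray: Low steel tray, 130 x 190 mm (x, y), rim 14 mm high, fixed on the bench. Origin: middle of its underside; its inner floor is 3 mm above. The tube already done stands near its -y end; the +y half is empty.
- done_tube_mid (a point): Centre, 38 mm above its foot, of the identical tube that already stands upright on the tray with its lid shut. To be left alone.
- beaker_mid (a point): Centre of a 100 ml glass beaker, 62 mm wide and 78 mm high, on the bench to the left of the work. To be left alone.
- weigh_bottle_mid (a point): Centre of a small lidded weighing bottle, 42 mm wide and 44 mm high, in front of the work. To be left alone.
Not all that is in view belongs to the job. Leave any brown or green look-alike of the part that bears tube_mid alone.

How it is judged:
On the way, in this order (a step that is already met when the one before it is completed fails the run):
1. the flip lid is pressed shut (within 0.08 rad) while the tube is still locked in the mount (value of joint flip_lid below 0.08 rad and z of tube_mid in the frame of turret below 0.046 m and angle between the x axis of tube_mid and the x axis of turret, either way round below 0.3 rad and value of joint release below 0.003 m), for 0.2 s.
2. the release button is pushed in, with the tube still locked (value of joint release above 0.0066 m and angle between the x axis of tube_mid and the x axis of turret, either way round below 0.3 rad), for 0.2 s.
3. the tube is turned a quarter turn in the mount (at least 77 degrees) (angle between the x axis of tube_mid and the x axis of turret, either way round above 1.34 rad and z of tube_mid in the frame of turret below 0.05 m), for 0.05 s.
4. the tube is lifted off the mount along its axis, clear by 15 mm (z of tube_mid in the frame of turret above 0.053 m and value of joint flip_lid below 0.15 rad), for 0.05 s.
At the end, for the whole second after the job is handed in: The tube stands upright (within 6 degrees) on its foot on the tray's floor, its axis at least 15 mm inside the rim, lid shut (within 0.1 rad), released; the tube already there stands upright (x of tube_mid in the frame of tray between -0.05 and 0.05 m and y of tube_mid in the frame of tray between -0.08 and 0.08 m and z of tube_mid in the frame of tray between 0.035 and 0.046 m and angle between each of tube_mid, done_tube_mid's own z axis and vertical below 0.1 rad and value of joint flip_lid below 0.1 rad); the robot touches nothing.
It fails at once if the tube already on the tray is pushed more than 15 mm (distance of done_tube_mid from where it was at the start of the episode above 0.015 m).
It fails at once if the beaker is pushed more than 20 mm (distance of beaker_mid from where it was at the start of the episode above 0.02 m).
It fails at once if the weighing bottle is pushed more than 20 mm (distance of weigh_bottle_mid from where it was at the start of the episode above 0.02 m).
It fails at once if the tube tips more than 75 degrees from vertical (angle between tube_mid's own z axis and vertical above 1.3 rad).
It also fails if it takes over 67 s, if anything falls off the work surface, if the arm or the gripper's body presses on something with over 40 N, if the wrist force passes 120 N, or if a joint passes its speed limit or range.

### The arm

A 6-joint arm with a two-finger parallel gripper is mounted at the origin on a cart in front of the work surface, level with it; the furniture and walls round the work are solid. World frame = base frame: x ahead of the robot, y to its left, z up, the work surface at z = 0. Lengths are in m, angles in rad, forces in N, time in s.
With the tool pointing down it reaches from about 0.35 to 0.975 m from the base axis. Payload 7.1 kg.
Tool frame: the origin (TCP) lies midway between the tips of the shut fingers; the grasp point (between the pads) lies 19 mm behind it; z points along the fingers, y is the line along which they close (so a half turn about z gives the same grasp; the last joint's range is limited). The gripper opens to 88 mm and grips with 3 to 60 N. Pads are 20 mm wide; open, the fingers measure 115 mm over their backs; the gripper's body (75 mm by 178 mm) begins 61 mm behind the grasp point.
Start: joints at [1.174, 0.423, 1.63, -0, 1.089, -0.019], TCP at [0.231, 0.581, 0.223] pointing down, gripper open.
Joint ranges: [-3, 3], [-0.9, 2.11], [0.09, 2.58], [-1.31, 4.45], [0.11, 2.69], [-2.54, 2.54]. Speed limits (rad/s): [2.39, 2.39, 3.01, 3.14, 3.14, 3.14].

### API

Orientations are given as a unit quaternion [w, x, y, z].
In Python, from station import move_pose, movel, movej, command_gripper, wait, inverse_kinematics, read_camera, camera_info, MotionError, job_done, get_time, get_joint_pos, get_qvel, get_effort, get_tcp_pos, get_ee_rot, get_ft_force, get_ft_torque, get_grip_width, get_finger_force gives the robot as it stands. Calls block until the motion is done:
- move_pose(position, orientation): joint-space move of the TCP to a pose.
- movel(position, frame=None, v=0.15, until_force=None): straight line of the TCP; frame=None keeps the orientation; v is the mean speed in m/s. With until_force (N) it stops when the force on the tool has changed by that much, and returns True; else False.
- movej(angles): joint-space move.
- command_gripper(opening): opening from 0.0 (shut) to 1.0 (fully open); the grip force is fixed at half the most; returns when the fingers have stopped.
- wait(seconds).
- inverse_kinematics(position, orientation): joint angles nearest the present ones, or None.
- read_camera(name): name is "scene" or "side" or "wrist"; returns the picture (384x512x3 uint8, red, green, blue); there is no depth.
- camera_info(name): a dict with "intrinsics" (3x3 intrinsics, pixels), "T" (4x4, takes a point from camera to world coordinates); the wrist camera has in their place "tool_from_camera" (4x4, takes a point from camera to tool coordinates, whose origin is the TCP and whose axes are the flange's). Camera axes: x right, y up, looking along -z (the intrinsics and any distortion apply to the point x, -y, -z); pixel columns grow to the right and rows downward; lengths in m; the calibration is good to about 2 mm. A picture is of the moment at which its call begins: read the wrist's pose just before it. camera_info takes no time and is no camera call.
A pose or a line that the arm cannot do raises MotionError and nothing moves.
- job_done(): hands the job in; it is judged then, once.
Readings, each from a call of its own:
- get_time(): time.
- get_joint_pos(): joint angles.
- get_qvel(): joint speeds.
- get_effort(): joint torques, N m.
- get_tcp_pos(): TCP position.
- get_ee_rot(): TCP orientation.
- get_ft_force(): force on the tool from outside, world axes, zero at the start.
- get_ft_torque(): the same for the moment, N m.
- get_grip_width(): opening from 0.0 (shut) to 1.0 (fully open).
- get_finger_force(): force on a finger pad.
Only numpy, scipy, OpenCV 4.12 (cv2) and the standard library are available. Lean on these libraries where they do the work, as an engineer would, in place of code of your own. Each camera call takes 0.05 s, during which the arm holds its last target. There are 200 camera calls.

## Working session

There is one attempt and no reset: what is moved stays moved. The work goes in short steps, each a Python script; the robot and the scene stay as the last script left them, time stands still between calls to the robot, and variables do not carry over. Pictures are saved under pics/ and viewed, at most 12 in all, crops included, and the job is handed in when it is done.

```bash
mkdir -p pics; ls; python3 - <<'E'
from station import *
import cv2, numpy as np
np.set_printoptions(precision=4,suppress=True)
for n in ("scene","side"):
    im=read_camera(n); cv2.imwrite(f"pics/{n}0.png",im[:,:,::-1])
    i=camera_info(n); print(n,{k:(np.array(v) if not isinstance(v,str) else v) for k,v in i.items()})
i=camera_info("wrist");print(i); print(get_ee_rot(),get_time())
a=cv2.imread("pics/scene0.png");b=cv2.imread("pics/side0.png")
E
```

```text
pics
scene {'intrinsics': array([[404.9336,   0.    , 253.09  ],
       [  0.    , 404.9336, 186.2341],
       [  0.    ,   0.    ,   1.    ]]), 'T': array([[ 0.8023,  0.4639, -0.3756,  0.1475],
       [-0.5969,  0.63  , -0.4967, -0.5187],
       [ 0.0062,  0.6228,  0.7824,  0.9733],
       [ 0.    ,  0.    ,  0.    ,  1.    ]])}
side {'intrinsics': array([[433.4782,   0.    , 255.1439],
       [  0.    , 433.4782, 197.3818],
       [  0.    ,   0.    ,   1.    ]]), 'T': array([[ 0.859 ,  0.1804, -0.4791, -0.0062],
       [-0.5119,  0.3192, -0.7976, -0.8615],
       [ 0.009 ,  0.9304,  0.3665,  0.5458],
       [ 0.    ,  0.    ,  0.    ,  1.    ]])}
{'intrinsics': array([[302.032 ,   0.    , 255.7964],
       [  0.    , 302.032 , 188.9193],
       [  0.    ,   0.    ,   1.    ]]), 'tool_from_camera': array([[-0.    ,  0.955 ,  0.2966,  0.0808],
       [ 1.    , -0.0001,  0.0002, -0.0014],
       [ 0.0002,  0.2966, -0.955 , -0.1614],
       [ 0.    ,  0.    ,  0.    ,  1.    ]])}
[-0.0001  0.1878  0.9822 -0.0007] 0.1
```

View pics/scene0.png

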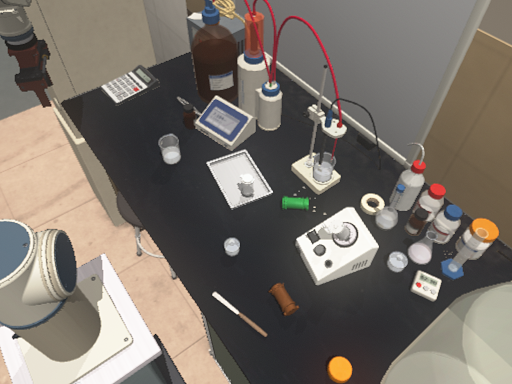

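View pics/side0.png

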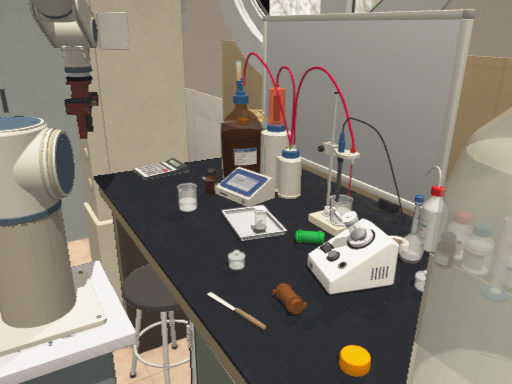

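The side view shows the drive at about (350,258) and the scene view at (338,245). In the scene view, candidates for the tube are the one on the drive (~342,232), the done tube on the tray (247,186), the green look-alike (296,203) and the brown one (285,298). I choose the one on the drive and check it in a close crop.

```bash
python3 - <<'E'
import cv2, numpy as np
a=cv2.imread("pics/scene0.png")[195:290,285:385];b=cv2.imread("pics/side0.png")[195:300,300:405]
a=cv2.resize(a,(400,380),interpolation=2);b=cv2.resize(b,(400,400),interpolation=2)
c=np.zeros((400,800,3),np.uint8);c[:380,:400]=a;c[:,400:]=b
cv2.imwrite("pics/crop1.png",c)
E
```

```text
(no output)
```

View pics/crop1.png

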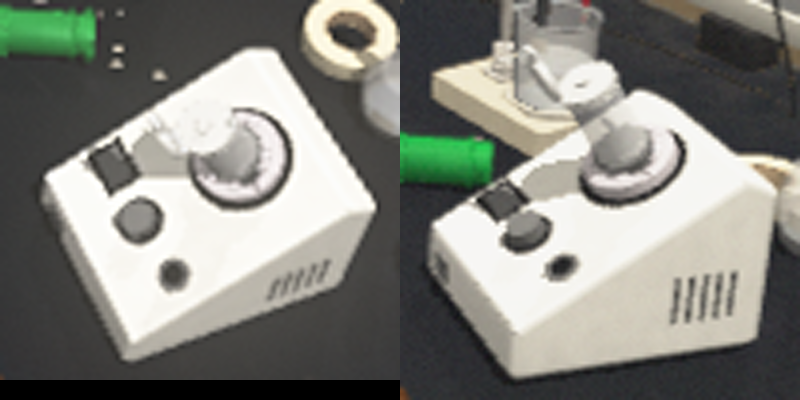

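The close crop confirms it: the clear tube sits in the aluminium ring, with its lid open towards the low front. The button is the grey round at scene (319.5,250) and side (333,256). The ring is at scene (345,234) and side (361,238).

```bash
cat > h.py <<'E'
from station import *
import cv2, numpy as np
from scipy.spatial.transform import Rotation as R
np.set_printoptions(precision=4,suppress=True)
def RQ(q): return R.from_quat(q,scalar_first=True)
def Q(M): return R.from_matrix(M).as_quat(scalar_first=True)
def wristT():
    T=np.eye(4);T[:3,:3]=RQ(get_ee_rot()).as_matrix();T[:3,3]=get_tcp_pos()
    return T@np.array(camera_info("wrist")["tool_from_camera"])
def ray(K,T,uv):
    T=np.array(T);K=np.array(K)
    d=np.linalg.inv(K)@[uv[0],uv[1],1]; d=T[:3,:3]@[d[0],-d[1],-d[2]]
    return T[:3,3],d/np.linalg.norm(d)
def cam(n): 
    i=camera_info(n); return i["intrinsics"],i["T"]
def onz(K,T,uv,z):
    o,d=ray(K,T,uv); return o+d*(z-o[2])/d[2]
def tri(rays):
    A=sum(np.eye(3)-np.outer(d,d) for o,d in rays); b=sum((np.eye(3)-np.outer(d,d))@o for o,d in rays)
    p=np.linalg.solve(A,b); return p,[np.linalg.norm((np.eye(3)-np.outer(d,d))@(p-o)) for o,d in rays]
def proj(K,T,p):
    c=np.linalg.inv(T)@np.append(p,1); q=np.array(K)@[c[0],-c[1],-c[2]]; return q[:2]/q[2]
E
python3 - <<'E'
from h import *
S=cam("scene");D=cam("side")
for n,a,b in (("button",(319.5,250),(332.8,255.9)),("ring",(345.3,234.3),(360.9,238.3)),("closure",(336,227),(352.5,217))):
    print(n,tri([ray(*S,a),ray(*D,b)]))
print("tray",[onz(*S,c,.014)[:2] for c in((207,160),(240,151),(272,190),(234,208))])
print("done",onz(*S,(247,181),.07), "bottle",onz(*S,(232,246),.03),"beaker",onz(*S,(170,150),.05),"standbase",onz(*S,(316,173),.02),"green",onz(*S,(296,203),.02))
E
```

```text
button (array([ 0.5964, -0.2073,  0.0613]), [np.float64(0.0014477937742915848), np.float64(0.0014477937742918116)])
ring (array([ 0.6616, -0.2248,  0.0975]), [np.float64(0.0016706378209303985), np.float64(0.001670637820930416)])
closure (array([ 0.6283, -0.2187,  0.1552]), [np.float64(0.0029777766677266605), np.float64(0.002977776667726557)])
tray [array([0.5535, 0.2633]), array([0.6612, 0.233 ]), array([0.6452, 0.045 ]), array([0.5153, 0.0584])]
done [0.5786 0.0806 0.07  ] bottle [ 0.4337 -0.0498  0.03  ] beaker [0.4678 0.3381 0.05  ] standbase [0.7931 0.0131 0.02  ] green [ 0.6686 -0.0378  0.02  ]
```

```bash
cat >> h.py <<'E'
def Rt(yaw):
    c=R.from_euler('z',yaw)*R.from_euler('y',-30,degrees=True); return c.as_matrix()  # turret axes
def toolR(yaw,phi):  # tool z=-z_t, tool x at angle phi from x_t (ccw about z_t)
    M=Rt(yaw)@R.from_euler('z',phi).as_matrix(); return M@np.diag([1,-1,-1.])
E
python3 - <<'E'
from h import *
import json
yaw=-0.26; O=np.array([.665,-.225,.099]); T=Rt(yaw)
print(T)
out={}
def shot(n):
    out[n]=wristT().tolist(); im=read_camera("wrist"); cv2.imwrite(f"pics/{n}.png",im[:,:,::-1])
qd=Q(np.diag([1,-1,-1.])@R.from_euler('z',-1.5708).as_matrix())
M=np.array([[0,1,0],[1,0,0],[0,0,-1.]])  # tool x=+y
move_pose([.585,.10,.32],Q(M)); shot("w_tray")
for n,p in (("w1",[-.035,.02,.19]),("w2",[-.035,-.10,.19])):
    move_pose(O+T@p,Q(toolR(yaw,np.pi/2))); print(get_joint_pos(),get_time()); shot(n)
json.dump(out,open("w.json","w"))
a=[cv2.imread(f"pics/{n}.png") for n in("w1","w2","w_tray")]
c=np.zeros((600,800,3),np.uint8); c[:300,:400]=cv2.resize(a[0],(400,300)); c[:300,400:]=cv2.resize(a[1],(400,300)); c[300:,:400]=cv2.resize(a[2],(400,300)); cv2.imwrite("pics/m1.png",c)
E
```

```text
[[ 0.8369  0.2571 -0.4832]
 [-0.2226  0.9664  0.1285]
 [ 0.5    -0.      0.866 ]]
[-0.3501  0.1463  2.0733  0.1169  0.4019 -0.1863] 3.4167
[-0.6215  0.1835  2.0273  0.4026  0.4686 -0.6791] 4.0167
```

View pics/m1.png

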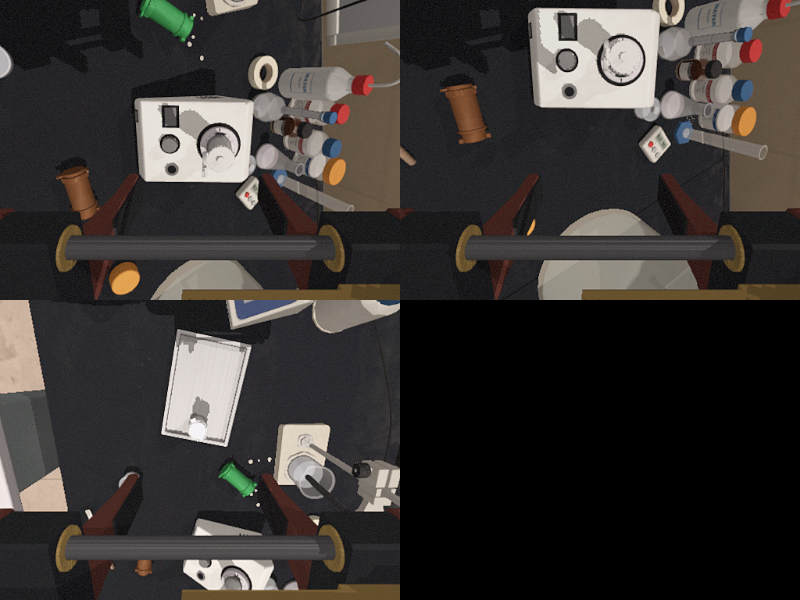

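The montage shows the drive square in both w1 and w2, so the yaw of -0.26 is about right, and the tray with its done tube at the -y end. Next I measure circles and outlines in full resolution.

```bash
python3 - <<'E'
from h import *
from scipy.optimize import least_squares
import json
W=json.load(open("w.json")); K=camera_info("wrist")["intrinsics"]
a=cv2.imread("pics/w1.png")[115:240,165:335]; b=cv2.imread("pics/w2.png")[0:145,155:340]
rows=[]
for n,(x0,x1,y0,y1) in (("w1",(165,335,115,240)),("w2",(155,340,0,145))):
    im=cv2.imread(f"pics/{n}.png"); g=cv2.cvtColor(im,6)[y0:y1,x0:x1]; hs=cv2.cvtColor(im,40)[y0:y1,x0:x1]
    dark=((g<150)).astype(np.uint8)
    nc,l,s,c=cv2.connectedComponentsWithStats(dark)
    print(n,[(s[i][:5]+[x0,y0,0,0,0],c[i]+[x0,y0]) for i in range(1,nc) if s[i][4]>40])
    wh=((g>190)&(hs[:,:,1]<40)).astype(np.uint8)
    nc,l,s,c=cv2.connectedComponentsWithStats(wh); k=1+np.argmax(s[1:,4])
    cn,_=cv2.findContours((l==k).astype(np.uint8),0,2); hull=cv2.convexHull(max(cn,key=cv2.contourArea))
    print("housing quad",(cv2.approxPolyDP(hull,4,True)[:,0]+[x0,y0]).tolist())
c=np.zeros((600,800,3),np.uint8)
A=cv2.resize(a,None,fx=3,fy=3,interpolation=2);B=cv2.resize(b,None,fx=4,fy=4,interpolation=2)
A=cv2.resize(cv2.imread("pics/w1.png")[125:235,225:325],(400,440),interpolation=2);B=cv2.resize(cv2.imread("pics/w2.png")[5:115,225:325],(400,440),interpolation=2)
c[:440,:400]=A;c[:440,400:]=B
cv2.imwrite("pics/m2.png",c[:440])
# tray
im=cv2.imread("pics/w_tray.png");hs=cv2.cvtColor(im,40)[0:200,190:340]
m=((hs[:,:,2]>120)&(hs[:,:,1]<40)).astype(np.uint8); nc,l,s,cc=cv2.connectedComponentsWithStats(m)
for i in range(1,nc):
    if s[i][4]>800:
        cn,_=cv2.findContours((l==i).astype(np.uint8),0,2); r=cv2.minAreaRect(max(cn,key=cv2.contourArea))
        bx=cv2.boxPoints(r)+[190,0]; print("tray?",s[i],bx.tolist(),[onz(K,W["w_tray"],p,.014)[:2] for p in bx])
E
```

```text
w1 [(array([ 165,  115,  170,  125, 6472]), array([241.3388, 169.0165])), (array([206, 134,  24,  30, 654]), array([217.6835, 148.5917])), (array([ 251,  157,   57,   46, 1271]), array([274.7891, 176.5185])), (array([204, 172,  26,  25, 516]), array([216.6764, 183.5504])), (array([211, 208,  17,  17, 213]), array([219.4178, 216.1972]))]
housing quad [[323, 130], [317, 224], [311, 231], [186, 230], [181, 129]]
w2 [(array([ 155,    0,  177,  145, 5740]), array([205.2648,  63.2253])), (array([201,  16,  27,  36, 893]), array([213.9563,  33.3673])), (array([ 325,   21,   15,  124, 1115]), array([333.5596,  85.1193])), (array([251,  43,  63,  67, 948]), array([277.9399,  75.3555])), (array([187,  62,  41,  32, 844]), array([209.7784,  78.0995])), (array([267,  83,  26,  16, 108]), array([278.3241,  93.287 ])), (array([207, 107,  19,  20, 293]), array([216.2867, 116.5256]))]
housing quad [[177, 11], [329, 16], [323, 134], [180, 136]]
tray? [   16    37   116   151 11966] [[198.8275909423828, 170.06895446777344], [226.89125061035156, 36.76658630371094], [322.09283447265625, 56.80903625488281], [294.0291748046875, 190.1114044189453]] [array([0.4945, 0.067 ]), array([0.5443, 0.2589]), array([0.6793, 0.2332]), array([0.6471, 0.0339])]
```

View pics/m2.png

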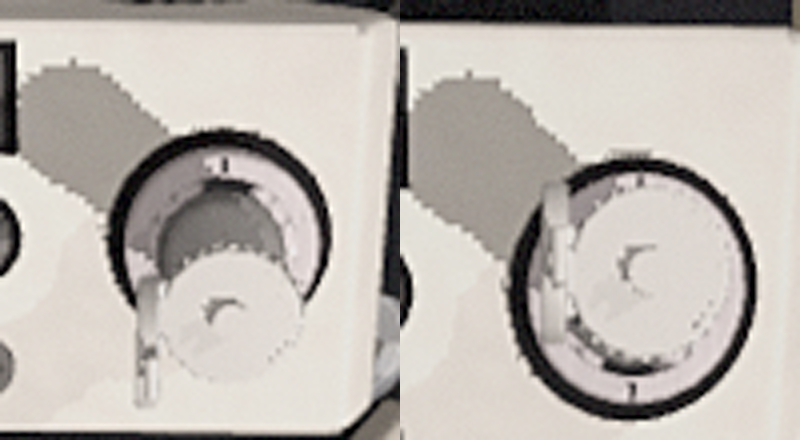

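w1 shows the closure at about (282.5,203.8) and the dark mount rim at (279.9,185.2). In w2 they are at (288.3,73.8) and (283,77). The lid is edge-on, open about 90° on the low side.

```bash
python3 - <<'E'
from h import *
import json
W=json.load(open("w.json")); K=camera_info("wrist")["intrinsics"]
r=lambda a,b:tri([ray(K,W["w1"],a),ray(K,W["w2"],b)])
cl=r((282.5,203.75),(288.25,73.75)); rg=r((279.9,185.2),(283,77)); bt=r((216.9,184.3),(213.5,77.5)); kn=r((219.4,216.2),(216.3,116.5))
print("closure",cl,"\nring",rg,"\nbutton",bt,"\nknob",kn)
v=cl[0]-rg[0];print(np.linalg.norm(v),v/np.linalg.norm(v))
u=rg[0]-bt[0]; print("yaw from button",np.arctan2(u[1],u[0]),np.linalg.norm(u))
# housing edges: +y top edge w2 (177,11)-(329,16): is it the sloping face edge? direction via knob-button line (y dir)
w=bt[0]-kn[0]; print("y-dir",np.arctan2(-w[0],w[1]),np.linalg.norm(w))
for n in("w1","w2"):
  for z in (0,.011,.07): print(n,z,proj(K,W[n],np.array([.665,-.225,.099])+Rt(-.26)@[0,0,z]))
# plane fix: intersect rays with face plane through z_t offset
E
```

```text
closure (array([ 0.6252, -0.2163,  0.1563]), [np.float64(0.0005568326210094799), np.float64(0.0005568326210096224)]) 
ring (array([ 0.6568, -0.224 ,  0.1031]), [np.float64(0.0001615622177091909), np.float64(0.00016156221770934583)]) 
button (array([ 0.5961, -0.2081,  0.0617]), [np.float64(9.9573788151638e-05), np.float64(9.957378815150275e-05)]) 
knob (array([ 0.5866, -0.2481,  0.0628]), [np.float64(2.9098626955336817e-05), np.float64(2.9098626955442913e-05)])
0.06237937577346405 [-0.5056  0.1232  0.8539]
yaw from button -0.25622872411364694 0.0751863704045577
y-dir -0.23283571549017823 0.04111915064131865
w1 0 [283.4877 182.4849]
w1 0.011 [284.3124 185.0687]
w1 0.07 [289.7265 202.0307]
w2 0 [287.2184  76.2622]
w2 0.011 [288.2503  75.6428]
w2 0.07 [295.1943  71.4745]
```

```bash
cat >> h.py <<'E'
yaw=-0.25; O=np.array([.658,-.225,.099]); TT=Rt(yaw)
def P(*p): return O+TT@np.array(p)
def loc(p): return TT.T@(np.array(p)-O)
def snap(n):
    cv2.imwrite(f"pics/{n}.png",read_camera("side")[:,:,::-1][180:310,290:420])
E
python3 - <<'E'
from h import *
q0=Q(toolR(yaw,0))
for p in ((-.075,0,.15),(0,0,.03),(-.075,0,.01)): print(inverse_kinematics(P(*p),q0))
command_gripper(0.0)
move_pose(P(-.075,0,.15),q0); print(get_joint_pos())
movel(P(-.075,0,.089),v=.1)
print(movel(P(-.002,0,.089),v=.06,until_force=15),loc(get_tcp_pos()),get_ft_force())
print(movel(P(-.002,0,.066),v=.02,until_force=15),loc(get_tcp_pos()),get_ft_force(),get_time())
movel(P(-.002,0,.11),v=.1)
movel(P(-.075,0,.11),v=.15); snap("s1"); read_camera("wrist")
cv2.imwrite("pics/w3.png",read_camera("wrist")[:,:,::-1])
a=np.hstack([cv2.resize(cv2.imread("pics/s1.png"),(300,300)),cv2.resize(cv2.imread("pics/w3.png"),(400,300))]);cv2.imwrite("pics/m3.png",a)
print(get_time())
E
```

```text
[-0.4173  0.2168  2.1572  0.3256  0.2633  1.1104]
[-0.3777  0.4904  1.9325  0.3127  0.2085  1.1536]
None
[-0.4175  0.2168  2.1569  0.3257  0.2633  1.1096]
False [-0.0025  0.      0.089 ] [-0.1707  0.0377 -0.2649]
True [ 0.0004 -0.0004  0.0751] [-1.9641  0.8276  7.4111] 9.8583
11.1417
```

View pics/m3.png

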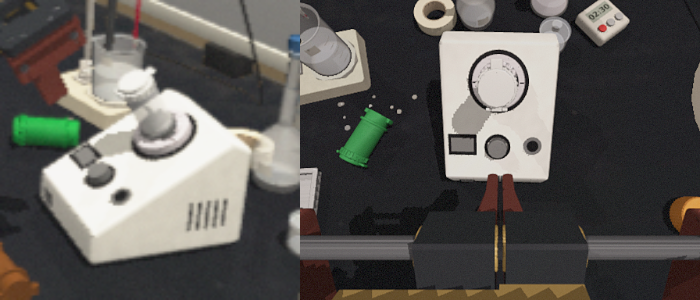

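The lid is shut: the wrist picture shows the disc on the closure at about (497,85), and contact came at 75.1 mm, as it should. The button pose square to the face is out of IK range at phi=0, so I check alternatives.

```bash
python3 - <<'E'
from h import *
for ph in (0,np.pi/2,-np.pi/2,np.pi):
  for t in (-15,-10,-5,0,5,10,15):
    M=R.from_rotvec(np.radians(t)*TT[:,1]).as_matrix()@toolR(yaw,ph)
    r=[inverse_kinematics(P(-.075,0,z),Q(M)) for z in(.04,.015,-.01)]
    if all(x is not None for x in r): print(round(ph,2),t,r[0],r[2])
E
```

```text
0 -15 [-0.4212  0.5407  2.2307  2.8448  0.4244 -1.4206] [-0.411   0.6595  2.1749  2.8956  0.4841 -1.4665]
0 -10 [-0.4129  0.5081  2.1884  2.7358  0.2673 -1.3032] [-0.4037  0.625   2.1362  2.8299  0.3266 -1.3927]
0 -5 [-0.4049  0.4864  2.1415  2.3703  0.1273 -0.9308] [-0.3965  0.6005  2.0921  2.6481  0.1777 -1.2042]
0 5 [-0.3899  0.4727  2.0366  0.2893  0.2081  1.1605] [-0.383   0.58    1.991   0.3883  0.1486  1.0657]
0 10 [-0.383   0.4787  1.98    0.1366  0.3395  1.3168] [-0.3768  0.5825  1.9353  0.1568  0.2806  1.3009]
0 15 [-0.3766  0.492   1.9214  0.0723  0.4695  1.384 ] [-0.3709  0.5923  1.8769  0.0778  0.4135  1.3827]
1.57 5 [-0.3899  0.4727  2.0366  0.2893  0.2081 -0.4103] [-0.383   0.58    1.991   0.3883  0.1486 -0.5051]
1.57 10 [-0.383   0.4787  1.98    0.1366  0.3395 -0.254 ] [-0.3768  0.5825  1.9353  0.1568  0.2806 -0.2699]
1.57 15 [-0.3766  0.492   1.9214  0.0723  0.4695 -0.1868] [-0.3709  0.5923  1.8769  0.0778  0.4135 -0.1881]
-1.57 -15 [-0.4212  0.5407  2.2307  2.8448  0.4244  0.1502] [-0.411   0.6595  2.1749  2.8956  0.4841  0.1043]
-1.57 -10 [-0.4129  0.5081  2.1884  2.7358  0.2673  0.2676] [-0.4037  0.625   2.1362  2.8299  0.3266  0.1781]
-1.57 -5 [-0.4049  0.4864  2.1415  2.3703  0.1273  0.64  ] [-0.3965  0.6005  2.0921  2.6481  0.1777  0.3666]
3.14 -15 [-0.4212  0.5407  2.2307  2.8448  0.4244  1.721 ] [-0.411   0.6595  2.1749  2.8956  0.4841  1.6751]
3.14 -10 [-0.4129  0.5081  2.1884  2.7358  0.2673  1.8384] [-0.4037  0.625   2.1362  2.8299  0.3266  1.7489]
3.14 -5 [-0.4049  0.4864  2.1415  2.3703  0.1273  2.2108] [-0.3965  0.6005  2.0921  2.6481  0.1777  1.9374]
3.14 5 [-0.3899  0.4727  2.0366  0.2893  0.2081 -1.9811] [-0.383   0.58    1.991   0.3883  0.1486 -2.0759]
3.14 10 [-0.383   0.4787  1.98    0.1366  0.3395 -1.8248] [-0.3768  0.5825  1.9353  0.1568  0.2806 -1.8407]
3.14 15 [-0.3766  0.492   1.9214  0.0723  0.4695 -1.7576] [-0.3709  0.5923  1.8769  0.0778  0.4135 -1.7589]
```

```bash
python3 - <<'E'
from h import *
M=R.from_rotvec(np.radians(5)*TT[:,1]).as_matrix()@toolR(yaw,0); q=Q(M)
move_pose(P(-.078,0,.07),q); print(get_joint_pos())
movel(P(-.078,0,.022),v=.1)
print(movel(P(-.078,0,-.02),v=.03,until_force=3),loc(get_tcp_pos()),get_ft_force())
z0=loc(get_tcp_pos())[2]
print(movel(P(-.078,0,z0-.015),v=.015,until_force=22),loc(get_tcp_pos()),get_ft_force(),get_time())
wait(.3); print(loc(get_tcp_pos()),TT.T@get_ft_force())
E
```

```text
[-0.3949  0.4084  2.0637  0.2562  0.2446  1.1898]
True [-0.0779 -0.      0.01  ] [-0.2485 -0.0142  1.7073]
True [-0.0786  0.0001  0.0033] [-7.4094  1.7507 14.8451] 13.325
[-0.0786  0.      0.0035] [ 0.6848 -0.5516 13.7184]
```

The button bottomed at 3.5 mm, which is the full 7.5 mm of travel. Next is the grasp.

```bash
python3 - <<'E'
from h import *
q0=Q(toolR(yaw,0))
movel(P(-.078,0,.10),v=.15)
command_gripper(0.8)
move_pose(P(0,0,.14),q0); print(get_joint_pos())
print(movel(P(0,0,.022),v=.1,until_force=8),loc(get_tcp_pos()))
f0=np.array(get_ft_force())
command_gripper(0.2); wait(.2)
print(get_grip_width()*88,get_finger_force(),TT.T@(np.array(get_ft_force())-f0),get_ft_torque(),loc(get_tcp_pos()),get_joint_pos(),get_time())
snap("s2"); a=cv2.resize(cv2.imread("pics/s2.png"),(300,300));b=cv2.resize(read_camera("wrist")[:,:,::-1],(400,300));cv2.imwrite("pics/m4.png",np.hstack([a,b]))
E
```

```text
[-0.3925  0.2611  1.9956  0.1977  0.3704  1.2624]
False [ 0.0004 -0.0001  0.0225]
33.87986582567021 29.98151421546936 [-0.4013  0.9472  0.9009] [0.175  0.3519 0.1815] [0.     0.0001 0.022 ] [-0.3767  0.5067  1.9259  0.3255  0.1991  1.1414] 18.2
```

View pics/m4.png

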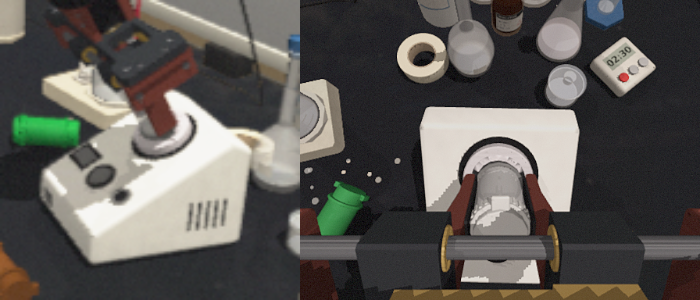

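The tube is gripped at 33.9 mm across the barrel with little side force. Next I turn it counter-clockwise in steps, using joint 6.

```bash
python3 - <<'E'
from h import *
j0=np.array(get_joint_pos()); R0=RQ(get_ee_rot())
for d in (15,35,55,75,88):
    j=j0.copy(); j[5]-=np.radians(d); movej(j)
    rv=TT.T@(RQ(get_ee_rot())*R0.inv()).as_rotvec()
    print(d,np.degrees(rv),TT.T@np.array(get_ft_force()),TT.T@np.array(get_ft_torque()),get_grip_width()*88,get_time())
movel
b=cv2.resize(read_camera("wrist")[:,:,::-1],(400,300));snap("s3");cv2.imwrite("pics/m5.png",np.hstack([cv2.resize(cv2.imread("pics/s3.png"),(300,300)),b]))
E
```

```text
15 [-0.0051 -0.0088 14.7891] [0.2392 1.9286 1.5517] [ 0.155   0.3803 -0.0166] 33.9987750907703 18.6583
35 [-0.0069 -0.0294 34.6897] [1.34   3.4515 2.0859] [0.4099 0.1501 0.0166] 34.22312745806456 19.0833
55 [-0.0036 -0.0374 54.7909] [1.9232 5.2447 2.5038] [0.8436 0.0134 0.0982] 34.26089148314246 19.5083
75 [-0.0041 -0.0307 74.8329] [2.3748 5.1148 5.8821] [ 0.7955  0.0246 -0.0014] 34.14547343820931 19.9333
88 [-0.04   -0.0493 87.8431] [2.0292 3.6259 7.1851] [0.7304 0.0253 0.0751] 33.984500026028286 20.2667
```

View pics/m5.png

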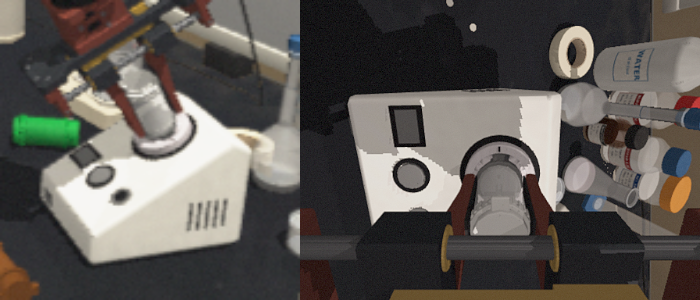

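```bash
python3 - <<'E'
from h import *
p=loc(get_tcp_pos())
for dz in (.005,.012,.05):
    print(movel(P(p[0],p[1],p[2]+dz),v=.03 if dz<.02 else .08,until_force=12),loc(get_tcp_pos())-p,TT.T@np.array(get_ft_force()),get_grip_width()*88,get_time())
b=cv2.resize(read_camera("wrist")[:,:,::-1],(400,300));snap("s4");cv2.imwrite("pics/m6.png",np.hstack([cv2.resize(cv2.imread("pics/s4.png"),(300,300)),b]))
E
```

```text
False [-0.     -0.0003  0.0051] [0.9638 0.5914 0.298 ] 34.51653028459905 20.7
False [-0.0004 -0.0001  0.0122] [-0.4393 -0.8193 -0.7883] 33.582333381406656 21.0833
False [ 0.0003 -0.      0.0503] [-0.3949  0.3248 -0.6355] 34.33846396863828 21.7083
```

View pics/m6.png

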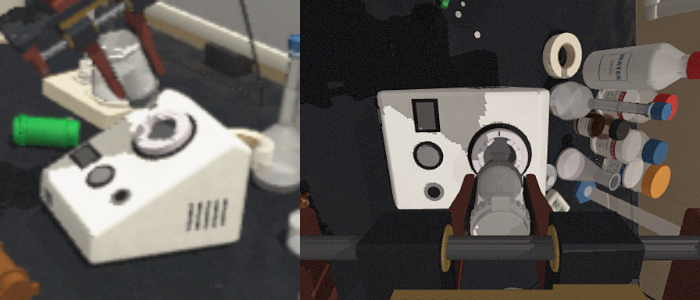

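The tube came off cleanly, with no force, and the lid is still shut. Now I carry it to the tray's +y half.

```bash
python3 - <<'E'
from h import *
M=R.from_euler('z',-.2).as_matrix()@np.array([[0,1,0],[1,0,0],[0,0,-1.]]); q=Q(M)
movel(P(-.04,0,.15),v=.15)
move_pose([.52,-.05,.26],q)
move_pose([.60,.188,.15],q); print(get_joint_pos())
movel([.60,.188,.045],v=.1)
b=read_camera("wrist")[:,:,::-1]; s=read_camera("side")[:,:,::-1][170:270,190:320]
cv2.imwrite("pics/m7.png",np.hstack([cv2.resize(s,(390,300)),cv2.resize(b,(400,300))]))
print(get_ft_force(),get_grip_width()*88,get_time())
E
```

```text
[ 0.2829  0.5138  1.6713 -0.0004  0.9563  0.4841]
[ 0.0145 -0.8533 -0.9379] 34.07458105098097 25.675
```

View pics/m7.png

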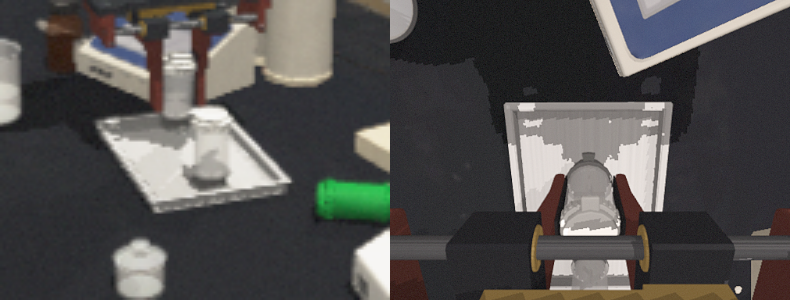

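The tube hangs upright over the middle of the empty half. The tray's rims show at about (512..668) on both sides in the wrist picture. Lowering it now.

```bash
python3 - <<'E'
from h import *
print(movel([.60,.188,.020],v=.02,until_force=4),get_tcp_pos(),get_ft_force())
command_gripper(0.6); wait(.3)
movel([.60,.188,.16],v=.08); wait(.3)
print(get_grip_width()*88,get_time())
b=read_camera("wrist")[:,:,::-1]; s=read_camera("side")[:,:,::-1][170:270,190:320]
cv2.imwrite("pics/m8.png",np.hstack([cv2.resize(s,(390,300)),cv2.resize(b,(400,300))]))
E
```

```text
True [0.5999 0.1881 0.0255] [-0.1549 -0.1151  3.581 ]
52.414896880886744 29.5333
```

View pics/m8.png

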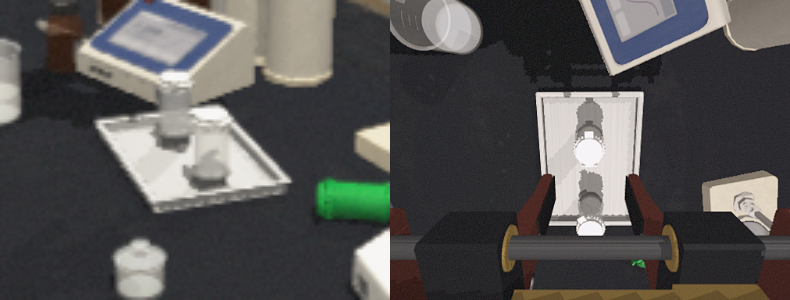

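Both tubes stand upright on the tray with their lids shut. The placed one is in the +y half, well inside the rim, and the gripper is clear.

```bash
python3 -c "
from station import *
print(job_done(),get_time())"
```

```text
the job is handed in; nothing more can be done
the job is handed in; nothing more can be done
```

The job is handed in: I shut the lid, pushed the release fully in, turned the tube a quarter turn, lifted it off and stood it upright on the tray beside the other tube. It took about 30 s of the 67 s on the robot's clock; no verdict was shown.

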